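# Load the round blank and hold the dead-man lever at its middle position

## Robot

A 6-joint arm with a two-finger parallel gripper is mounted at the origin on a cart in front of the work surface, level with it; the furniture and walls round the work are solid. World frame = base frame: x ahead of the robot, y to its left, z up, the work surface at z = 0. Lengths are in m, angles in rad, forces in N, time in s.
With the tool pointing down it reaches from about 0.35 to 0.775 m from the base axis. Payload 7.3 kg.
Tool frame: the origin (TCP) lies at the very end of the fingers, on their centre line; the grasp point (between the pads) lies 19 mm behind it; z points along the fingers, y is the line along which they close (so a half turn about z gives the same grasp; the last joint's range is limited). The gripper opens to 92 mm and grips with 3 to 60 N. Pads are 19 mm wide; open, the fingers measure 130 mm over their backs; the gripper's body (75 mm by 190 mm) begins 47 mm behind the grasp point.
Start: joints at [-1.429, 0.342, 1.524, -0, 1.275, -0.146], TCP at [0.149, -0.503, 0.227] pointing down, gripper open.
Joint ranges: [-2.53, 2.53], [-0.77, 2.02], [0.04, 2.7], [-1, 4.14], [0.28, 2.66], [-3.11, 3.11]. Speed limits (rad/s): [2.57, 2.57, 3.14, 3.14, 3.14, 3.14].

## Interface

Orientations are given as [roll, pitch, yaw] about the fixed x, y, z axes, in that order (R = Rz(yaw) Ry(pitch) Rx(roll)).
In Python, from cell import robot, read_camera, get_calibration gives the robot as it stands. The module is installed in compiled form; this text tells all that it offers.
- The arm moves only by the tool send_rows, never from a script. Its argument "plan" is a list of rows, each a list of 2 entries, a list of its own where there are three numbers: the shift along the tool's x, y, z as a fraction of full scale, then the turn, a rotation vector about the tool's x, y, z as a fraction of full scale. A call has exactly 10 rows; each row shifts and turns the commanded pose from where the row before left it, along the tool's axes as they then stand; what a row does not reach is not made up. Full scale, the value 1, is 0.025 m for a shift and 90 degrees for a turn. A row lasts 1/8 s, in which the tool goes at most 62.5 mm and 10.7 degrees, less where a joint would pass 70% of its speed; a pose out of reach is approached as far as the arm can. A call with a number of a shift or a turn outside -1 to 1 is refused whole. A call with a gripper value outside its range is refused whole. "gripper" is the opening, from -1 (shut) to 1 (fully open), so that 0 is half open, set as the call begins (left out, the last holds). The fingers move at their own pace and stop on an object; "force" is the grip in N (left out, the last holds). Time passes only in rows, so rows that do not move let the fingers close, or fill a call up. It gives the time, the measured TCP pose, the force, the opening and the grip force at its end, in the units of the state.
- robot.observe(): the state, without advancing time (a new reading comes with each control period).
- read_camera(name): name is "side" or "top"; returns (picture, depth): 400x640x3 uint8, blue, green, red; 400x640 float32, m along the optical axis (not along the pixel's ray), 0 where there is no reading.
- get_calibration(name): a dict with "intrinsics" (3x3 intrinsics, pixels), "dist_coeffs" ([k1, k2, p1, p2, k3] as OpenCV has them; the pictures are not rectified), "rvec" (rotation vector, rad) and "tvec" (3), from world to camera coordinates, as OpenCV has them. Camera axes: x right, y down, z forward; pixel columns grow to the right and rows downward; lengths in m; the calibration is good to about 2 mm. A picture is of the moment at which its call begins. get_calibration takes no time and is no camera call.
- robot.hand_in(): hands the job in; it is judged then, once.
The state is a dict: "time": time; "qpos": joint angles; "qvel": joint speeds; "joint_efforts": joint torques, N m; "tool_pos": TCP position; "tool_rot": TCP orientation; "contact_force": force on the tool from outside, world axes, zero at the start; "torque": the same for the moment, N m; "opening": finger opening in m; "grip_force": force on a finger pad.
Only numpy, scipy, OpenCV 4.12 (cv2) and the standard library are available. Lean on these libraries where they do the work, as an engineer would, in place of code of your own. Each camera call takes 0.05 s, during which the arm holds its last target. There are 200 camera calls.

## Task

Lay the round metal blank flat and fully down in the round cavity of the die block and let go of it. Only then press the paddle of the spring-loaded dead-man lever down to the middle of its travel, where the lever arm is level - not right down to its bottom stop - and finish while still holding it pressed there. Leave the square blank and the other things on the bench where they are.

Things in the scene. Friction and masses are not known exactly. Their poses are not given: they have to be found in the camera images.
- round_blank: plain steel disc, 44 mm diameter, 18 mm thick, about 0.2 kg, lying flat on the bench top. Origin: centre of its underside; z is the disc's axis. It lies either left of the die block and lever (y over 0.35) or to the right behind them (y below 0); the square blank lies in the other place.
- square_blank: plain steel square block, 44 x 44 x 18 mm, lying flat on the bench; it is not used and stays where it is. Origin: centre of its underside.
- die_block: fixed steel block, 118 mm (its x) by 70 mm (its y) by 30 mm high, with a round cavity and a square cavity side by side in its top. Origin: centre of its underside, z up. It and the lever stand side by side near the front edge of the bench, in either order. Close behind them stand two fixed bench power supplies, one on the other (x over 0.53, y 0.10 to 0.46, up to about 0.32 m high), which the arm must keep clear of.
- round_cavity (a point): centre of the floor of the round cavity in the die block: 46.5 mm diameter, 7 mm deep, its floor 23 mm above the bench top and its rim 30 mm above the bench top. A blank seated in it stands 11 mm proud. Its centre is 29 mm from the block centre along the block's +x (the far side from the robot), 58 mm from the square cavity. Axes as the die block.
- square_cavity (a point): centre of the floor of the square cavity in the die block, 46.5 x 46.5 mm and 7 mm deep; stays empty.
- lever (a joint): hinge of the dead-man lever, rad: 0 = released (spring holds the paddle up, arm rising 0.25 rad from the pivot towards the paddle), 0.25 = middle of the travel (arm level), 0.5 = bottom stop. Return spring: holding the paddle takes about 3 N just off the released stop, 6 N at the middle, 9.5 N at the bottom; it springs back up when let go.
- paddle (a point): centre of the top face of the lever's black paddle, 40 x 40 mm, 10 mm thick, at the free end of the lever arm, 85 mm from the pivot, on its right as seen from the robot. It moves with the lever: about 87 mm above the bench top when released, 66 mm at the middle of the travel, 45 mm at the bottom.
- lever_pivot (a point): the lever's pivot axis, fixed, 60 mm above the bench top, between two upright cheeks (75 mm high) on the lever's grey stand (125 x 66 mm plate, 8 mm thick). An upright index plate (20 mm wide, up to 92 mm high) stands beside the arm 42 mm from the pivot.
- side_cutter: side cutters, 46 x 121 x 10 mm, lying on the bench; a bystander.
- solder_spool: spool of solder wire, 60 mm diameter, 40 mm high, standing on the bench; a bystander.

How it is judged:
On the way:
1. the round blank lies fully down in the round cavity, let go, with the lever still released (horizontal distance between round_blank and round_cavity below 0.004 m and z of round_blank in the frame of round_cavity below 0.002 m and angle between round_blank's own z axis and vertical below 0.08 rad and contact force between the fingers and round_blank below 0.1 N and value of joint lever below 0.06 rad), for 0.2 s.
At the end, for the whole second after the job is handed in: Round blank flat in the round cavity (4 mm of centre, 2 mm of the floor, tilt under 0.08 rad), untouched; the robot holds the lever at 0.18 to 0.32 rad with over 2 N through the last second; square blank, side cutters and spool within 20 mm of their starts (horizontal distance between round_blank and round_cavity below 0.004 m and z of round_blank in the frame of round_cavity below 0.002 m and angle between round_blank's own z axis and vertical below 0.08 rad and contact force between each of the arm, the fingers and round_blank below 0.1 N and value of joint lever between 0.18 and 0.32 rad and contact force between any of the fingers, the arm and lever above 2 N and distance of each of square_blank, side_cutter, solder_spool from where it was at the start of the episode below 0.02 m); the arm keeps its last pose, push and grip.
It fails at once if the lever is pressed beyond 0.42 rad, towards its bottom stop (value of joint lever above 0.42 rad).
It fails at once if the lever is pressed while the round blank is not in the round cavity (value of joint lever above 0.12 rad and distance between round_blank and round_cavity above 0.008 m).
It fails at once if the square blank, the side cutters or the solder spool is moved by more than 30 mm (distance of any of square_blank, side_cutter, solder_spool from where it was at the start of the episode above 0.03 m).
It also fails if it takes over 51 s, if anything falls off the work surface, if the arm or the gripper's body presses on something with over 40 N, if the wrist force passes 120 N, or if a joint passes its speed limit or range.

## Working session

There is one attempt and no reset: what is moved stays moved. The work goes in short steps, Python scripts to look and compute and a tool call to move; the robot and the scene stay as the last step left them, time stands still between calls to the robot, and variables do not carry over. Pictures are saved under pics/ and viewed, at most 10 in all, crops included, and the job is handed in when it is done.

Besides the shell and the picture viewer there is one more tool, called after "Call:" as a command line: name --argument value ..., lists and objects as JSON in quotes. send_rows: Moves the arm, as the interface text tells. Shift numbers are shares of 0.025 m and turn numbers shares of 90 degrees, none past 1 either way. Its arguments: {"type":"object","properties":{"plan":{"type":"array"},"gripper":{"type":"number"},"force":{"type":"number"}},"required":["plan"]}

```bash
mkdir -p pics; cat > h.py <<'E'
import numpy as np, cv2
from cell import robot, read_camera, get_calibration
def grab(n):
    im,d=read_camera(n); np.savez(f'pics/{n}.npz',im=im,d=d); return im,d
def world(n,uv,depth):
    c=get_calibration(n); K=np.array(c['intrinsics'],float); D=np.array(c['dist_coeffs'],float)
    R=cv2.Rodrigues(np.array(c['rvec'],float))[0]; t=np.array(c['tvec'],float).ravel()
    p=cv2.undistortPoints(np.array(uv,float).reshape(-1,1,2),K,D).reshape(-1,2)
    P=np.c_[p,np.ones(len(p))]*np.ravel(depth)[:,None]
    return (P-t)@R
def cloud(n,d):
    v,u=np.mgrid[:400,:640]
    W=world(n,np.c_[u.ravel(),v.ravel()],d.ravel()).reshape(400,640,3); W[d==0]=np.nan; return W
E
python3 - <<'E'
from h import *
for n in('top','side'):
    im,d=grab(n); cv2.imwrite(f'pics/{n}0.png',im)
    c=get_calibration(n);R=cv2.Rodrigues(np.array(c['rvec'],float))[0];print(n,-R.T@np.ravel(c['tvec']),R[2])
s=robot.observe();print({k:np.round(v,3) for k,v in s.items()})
E
```

```text
top [0.46382251 0.17357259 0.99519089] [ 0.07000529  0.01173756 -0.99747756]
side [0.0948783  0.35149039 0.88187421] [ 0.46816494 -0.19631579 -0.86155772]
{'time': np.float64(0.1), 'qpos': array([-1.429,  0.343,  1.525, -0.   ,  1.275, -0.146]), 'qvel': array([-0.   , -0.002, -0.001, -0.003, -0.001, -0.   ]), 'joint_efforts': array([ 1.0000e-03, -4.3200e+01, -2.4469e+01,  7.2000e-02,  5.3000e-02,
       -0.0000e+00]), 'tool_pos': array([ 0.149, -0.503,  0.226]), 'tool_rot': array([-3.14 , -0.   ,  0.288]), 'contact_force': array([-0.644,  0.28 ,  0.503]), 'torque': array([-0.018,  0.016, -0.006]), 'grip_force': np.float64(0.0), 'opening': np.float64(0.092)}
```

View pics/top0.png

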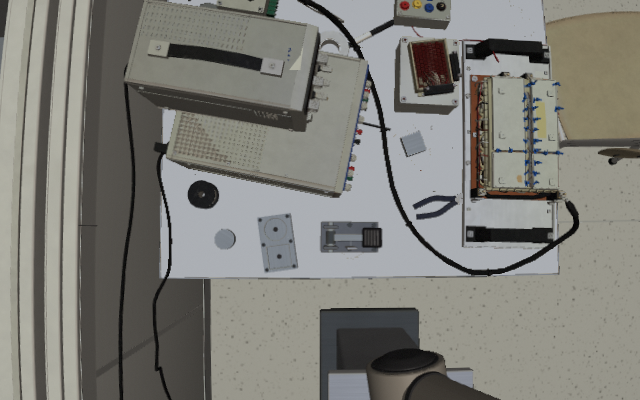

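View pics/side0.png

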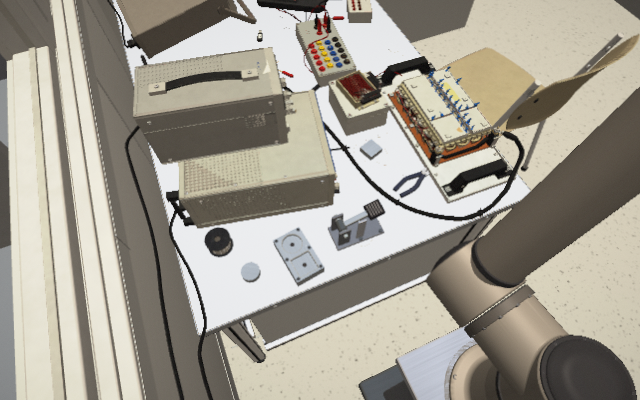

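The top view shows the round blank at (225,239), the die block at (278,242), the lever at (350,237) with its paddle at (372,237), the spool at (203,194) and the square blank at (413,143). The side view agrees. Next I'll measure from depth.

```bash
python3 - <<'E'
from h import *
def rect(P): 
    r=cv2.minAreaRect((P[:,:2]*1000).astype(np.float32)); return np.round(r[0],1),np.round(r[1],1),round(r[2],1)
for n,box in(('top',dict(b=(205,245,220,258),die=(252,304,208,276),lev=(318,385,218,256),sp=(185,222,175,212))),('side',dict(b=(235,265,258,284),die=(270,328,224,286),lev=(325,390,195,252),sp=(200,235,222,262)))):
    z=np.load(f'pics/{n}.npz'); W=cloud(n,z['d'])
    for k,(a,b,c,e) in box.items():
        P=W[c:e,a:b].reshape(-1,3); P=P[~np.isnan(P[:,0])]
        lo,hi={'b':(.012,.024),'die':(.026,.036),'lev':(.07,.12),'sp':(.035,.046)}[k]
        Q=P[(P[:,2]>lo)&(P[:,2]<hi)]
        print(n,k,len(Q),rect(Q),'mean',np.round(Q.mean(0),4),'bench',np.round(np.median(P[P[:,2]<.005][:,2]),4))
        if k=='lev':
            Q=P[(P[:,2]>.005)&(P[:,2]<.012)];print('  plate',rect(Q))
            for y in np.arange(-.03,.16,.01):
                q=P[(abs(P[:,1]-y)<.005)&(P[:,2]>.03)]
                if len(q):print('   y%.2f x%.3f..%.3f z%.3f..%.3f'%(y,q[:,0].min(),q[:,0].max(),q[:,2].min(),q[:,2].max()))
    im=z['im']
    a,b,c,e=(185,395,170,290) if n=='top' else (190,400,185,300)
    cv2.imwrite(f'pics/{n}crop.png',cv2.resize(im[c:e,a:b],None,fx=3.8,fy=3.8,interpolation=cv2.INTER_CUBIC))
E
```

```text
top b 335 (array([442.1, 381.6]), array([42.9, 42.8]), 43.8) mean [0.442  0.3816 0.0192] bench 0.0014
top die 1138 (array([433.8, 266.7]), array([118.5,  70.9]), 7.4) mean [0.435  0.2666 0.0307] bench 0.0014
top lev 741 (array([445.9, 110.6]), array([113.4,  48.3]), 89.5) mean [0.4444 0.1009 0.0823] bench 0.001
  plate (array([447.5, 108.1]), array([ 76.7, 133.9]), 2.9)
   y0.05 x0.428..0.459 z0.085..0.091
   y0.06 x0.426..0.464 z0.086..0.096
   y0.07 x0.426..0.464 z0.083..0.094
   y0.08 x0.426..0.464 z0.081..0.090
   y0.09 x0.426..0.464 z0.076..0.090
   y0.10 x0.423..0.452 z0.075..0.093
   y0.11 x0.423..0.452 z0.030..0.095
   y0.12 x0.423..0.452 z0.031..0.095
   y0.13 x0.440..0.452 z0.069..0.077
   y0.14 x0.422..0.470 z0.062..0.077
   y0.15 x0.416..0.477 z0.062..0.079
top sp 574 (array([538.1, 427.2]), array([58.2, 57. ]), 47.2) mean [0.5379 0.4269 0.0414] bench 0.0014
side b 283 (array([440.1, 381.1]), array([41.7, 42.8]), 71.9) mean [0.4399 0.3809 0.0171] bench -0.0007
side die 806 (array([432.4, 265.5]), array([118.8,  70.6]), 7.5) mean [0.4335 0.2665 0.0292] bench -0.0009
side lev 520 (array([444.5, 110.5]), array([116.9,  49.2]), 89.9) mean [0.4402 0.0965 0.0813] bench -0.0008
  plate (array([458.4,  87.5]), array([173.1, 120.3]), 80.3)
   y0.05 x0.424..0.458 z0.084..0.093
   y0.06 x0.423..0.462 z0.085..0.092
   y0.07 x0.424..0.462 z0.081..0.090
   y0.08 x0.423..0.463 z0.078..0.088
   y0.09 x0.425..0.461 z0.074..0.086
   y0.10 x0.421..0.451 z0.038..0.093
   y0.11 x0.420..0.451 z0.031..0.093
   y0.12 x0.420..0.450 z0.031..0.092
   y0.13 x0.437..0.528 z0.051..0.072
   y0.14 x0.419..0.531 z0.030..0.075
   y0.15 x0.413..0.532 z0.030..0.075
side sp 461 (array([550.8, 425. ]), array([58.8, 87.4]), 87.3) mean [0.5364 0.4262 0.039 ] bench -0.0005
```

View pics/topcrop.png

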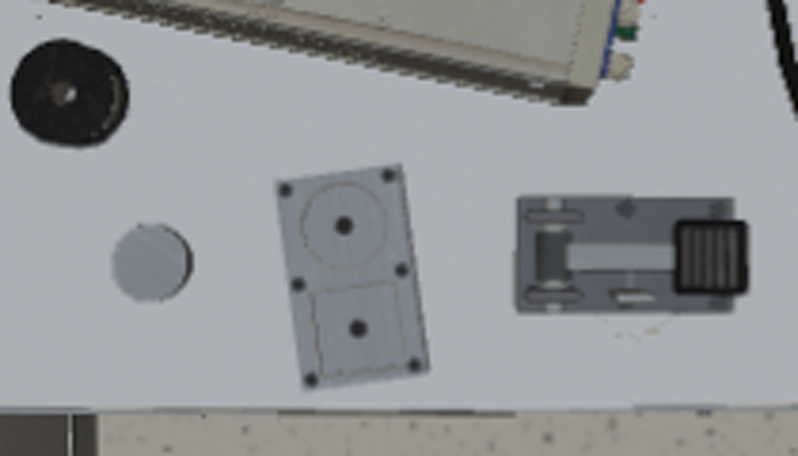

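```bash
python3 - <<'E'
from h import *
for n in('top','side'):
    z=np.load(f'pics/{n}.npz'); W=cloud(n,z['d']).reshape(-1,3); W=W[~np.isnan(W[:,0])]
    for y in np.arange(-.35,.5,.05):
        q=W[(abs(W[:,1]-y)<.025)&(W[:,2]>.1)&(W[:,2]<.4)&(W[:,0]>.3)&(W[:,0]<.75)]
        r=W[(abs(W[:,1]-y)<.025)&(W[:,0]>.3)&(W[:,0]<.5)]
        print(n,'%.2f'%y,'minx of z>.1: %.3f'%(q[:,0].min() if len(q) else 9),'maxz x.3-.5: %.3f'%r[:,2].max())
# cavity from image: dark rim ring, Hough on upscaled patch
z=np.load('pics/top.npz');g=cv2.cvtColor(z['im'],6);p=cv2.resize(g[205:280,245:310],None,fx=8,fy=8,interpolation=2)
c=cv2.HoughCircles(p,cv2.HOUGH_GRADIENT_ALT,1.5,20,param1=80,param2=.5,minRadius=70,maxRadius=110)
p2=cv2.resize(g[215:265,200:250],None,fx=8,fy=8,interpolation=2)
c2=cv2.HoughCircles(p2,cv2.HOUGH_GRADIENT_ALT,1.5,20,param1=80,param2=.5,minRadius=70,maxRadius=110)
C=get_calibration('top');R=cv2.Rodrigues(np.array(C['rvec'],float))[0];t=np.ravel(C['tvec']);o=-R.T@t
def at(uv,h):
    P=world('top',[uv],[1.])[0]; return o+(P-o)*(h-o[2])/(P-o)[2]
for c,(u,v),h in((c,(245,205),.030),(c2,(200,215),.018)):
    if c is not None:
        for k in c[0]: uv=(k[0]+.5)/8-.5+u,(k[1]+.5)/8-.5+v; print(uv,k[2]/8,np.round(at(uv,h),4))
    else: print(None)
E
```

```text
top -0.35 minx of z>.1: 9.000 maxz x.3-.5: 0.095
top -0.30 minx of z>.1: 0.608 maxz x.3-.5: 0.068
top -0.25 minx of z>.1: 0.549 maxz x.3-.5: 0.069
top -0.20 minx of z>.1: 0.613 maxz x.3-.5: 0.069
top -0.15 minx of z>.1: 9.000 maxz x.3-.5: 0.067
top -0.10 minx of z>.1: 0.733 maxz x.3-.5: 0.017
top -0.05 minx of z>.1: 0.729 maxz x.3-.5: 0.017
top -0.00 minx of z>.1: 0.742 maxz x.3-.5: 0.022
top 0.05 minx of z>.1: 9.000 maxz x.3-.5: 0.096
top 0.10 minx of z>.1: 0.561 maxz x.3-.5: 0.095
top 0.15 minx of z>.1: 0.529 maxz x.3-.5: 0.079
top 0.20 minx of z>.1: 0.537 maxz x.3-.5: 0.030
top 0.25 minx of z>.1: 0.547 maxz x.3-.5: 0.037
top 0.30 minx of z>.1: 0.558 maxz x.3-.5: 0.037
top 0.35 minx of z>.1: 0.568 maxz x.3-.5: 0.024
top 0.40 minx of z>.1: 0.578 maxz x.3-.5: 0.024
top 0.45 minx of z>.1: 0.589 maxz x.3-.5: 0.008
side -0.35 minx of z>.1: 9.000 maxz x.3-.5: 0.091
side -0.30 minx of z>.1: 0.607 maxz x.3-.5: 0.066
side -0.25 minx of z>.1: 0.545 maxz x.3-.5: 0.066
side -0.20 minx of z>.1: 0.613 maxz x.3-.5: 0.066
side -0.15 minx of z>.1: 9.000 maxz x.3-.5: 0.063
side -0.10 minx of z>.1: 0.730 maxz x.3-.5: 0.014
side -0.05 minx of z>.1: 0.727 maxz x.3-.5: 0.015
side -0.00 minx of z>.1: 0.747 maxz x.3-.5: 0.025
side 0.05 minx of z>.1: 9.000 maxz x.3-.5: 0.093
side 0.10 minx of z>.1: 0.555 maxz x.3-.5: 0.093
side 0.15 minx of z>.1: 0.526 maxz x.3-.5: 0.077
side 0.20 minx of z>.1: 0.534 maxz x.3-.5: 0.030
side 0.25 minx of z>.1: 0.545 maxz x.3-.5: 0.034
side 0.30 minx of z>.1: 0.555 maxz x.3-.5: 0.034
side 0.35 minx of z>.1: 0.567 maxz x.3-.5: 0.021
side 0.40 minx of z>.1: 0.576 maxz x.3-.5: 0.021
side 0.45 minx of z>.1: 0.586 maxz x.3-.5: 0.006
None
(np.float32(223.5625), np.float32(239.6875)) 10.010729 [0.4406 0.3828 0.018 ]
```

Call:
send_rows --plan '[[[0,0,0],[0,0,0.0915]],[[0,0,0],[0,0,0.0915]],[[1,-1,0],[0,0,0]],[[1,-1,0],[0,0,0]],[[1,-1,0],[0,0,0]],[[1,-1,0],[0,0,0]],[[1,-1,0],[0,0,0]],[[1,-1,0],[0,0,0]],[[1,-1,0],[0,0,0]],[[1,-1,0],[0,0,0]]]' --gripper 0.4

```text
time: 1.35
tool_pos: [0.3496, -0.3023, 0.2265]
tool_rot: [-3.141, 0.0, 0.0]
contact_force: [-0.3, -0.1, 0.1]
opening: 0.0643
grip_force: 0.0
```

Call:
send_rows --plan '[[[0.92,-1,0],[0,0,0]],[[0.92,-1,0],[0,0,0]],[[0.92,-1,0],[0,0,0]],[[0.9,-1,0],[0,0,0]],[[0,-1,0],[0,0,0]],[[0,-1,0],[0,0,0]],[[0,-1,0],[0,0,0]],[[0,-1,0],[0,0,0]],[[0,-1,0],[0,0,0]],[[0,-1,0],[0,0,0]]]'

```text
time: 2.6
tool_pos: [0.4401, -0.0524, 0.2264]
tool_rot: [-3.141, 0.001, 0.0]
contact_force: [-0.0, -0.4, -0.7]
opening: 0.0646
grip_force: 0.0
```

Call:
send_rows --plan '[[[0,-1,0],[0,0,0]],[[0,-1,0],[0,0,0]],[[0,-1,0],[0,0,0]],[[0,-1,0],[0,0,0]],[[0,-1,0],[0,0,0]],[[0,-1,0],[0,0,0]],[[0,-1,0],[0,0,0]],[[0,-1,0],[0,0,0]],[[0,-1,0],[0,0,0]],[[0,-1,0],[0,0,0]]]'

```text
time: 3.85
tool_pos: [0.44, 0.1974, 0.2264]
tool_rot: [3.141, 0.001, 0.0]
contact_force: [0.1, -0.4, -0.5]
opening: 0.0647
grip_force: 0.0
```

Call:
send_rows --plan '[[[0,-1,0.5],[0,0,0]],[[0,-1,0.5],[0,0,0]],[[0,-1,0.5],[0,0,0]],[[0,-1,0.5],[0,0,0]],[[0,-1,0.5],[0,0,0]],[[0,-1,0.5],[0,0,0]],[[0,-1,0.5],[0,0,0]],[[0,-0.35,1],[0,0,0]],[[0,0,0.7],[0,0,0]],[[0,0,0],[0,0,0]]]'

```text
time: 5.1
tool_pos: [0.4391, 0.3798, 0.0949]
tool_rot: [3.139, 0.003, 0.001]
contact_force: [1.0, -0.1, 0.4]
opening: 0.0644
grip_force: 0.0
```

Call:
send_rows --plan '[[[0.06,-0.04,0.8],[0,0,0]],[[0,0,0.8],[0,0,0]],[[0,0,0.8],[0,0,0]],[[0,0,0.4],[0,0,0]],[[0,0,0.3],[0,0,0]],[[0,0,0.1],[0,0,0]],[[0,0,0],[0,0,0]],[[0,0,0],[0,0,0]],[[0,0,0],[0,0,0]],[[0,0,0],[0,0,0]]]'

```text
time: 6.35
tool_pos: [0.4418, 0.3815, 0.0169]
tool_rot: [-3.141, -0.0, 0.0]
contact_force: [-0.3, -0.1, 0.1]
opening: 0.0639
grip_force: 0.0
```

Call:
send_rows --plan '[[[0,0,0.16],[0,0,0]],[[0,0,0.16],[0,0,0]],[[0,0,0],[0,0,0]],[[0,0,0],[0,0,0]],[[0,0,0],[0,0,0]],[[0,0,0],[0,0,0]],[[0,0,0],[0,0,0]],[[0,0,0],[0,0,0]],[[0,0,0],[0,0,0]],[[0,0,0],[0,0,0]]]'

```text
time: 7.6
tool_pos: [0.4417, 0.3814, 0.0087]
tool_rot: [3.141, 0.0, 0.0]
contact_force: [-0.4, 0.6, 0.4]
opening: 0.0642
grip_force: 0.0
```

Call:
send_rows --plan '[[[0,0,0],[0,0,0]],[[0,0,0],[0,0,0]],[[0,0,0],[0,0,0]],[[0,0,0],[0,0,0]],[[0,0,0],[0,0,0]],[[0,0,0],[0,0,0]],[[0,0,0],[0,0,0]],[[0,0,0],[0,0,0]],[[0,0,0],[0,0,0]],[[0,0,0],[0,0,0]]]' --gripper -0.4 --force 25

```text
time: 8.85
tool_pos: [0.4417, 0.3813, 0.0086]
tool_rot: [3.141, 0.0, 0.0]
contact_force: [-0.5, -1.7, 1.1]
opening: 0.0432
grip_force: 25.0
```

Call:
send_rows --plan '[[[0,0,-0.6],[0,0,0]],[[0,0,-1],[0,0,0]],[[0,0,-0.9],[0,0,0]],[[0.166,0.892,0],[0,0,0]],[[0.166,0.892,0],[0,0,0]],[[0.166,0.892,0],[0,0,0]],[[0.166,0.892,0],[0,0,0]],[[0.166,0.892,0],[0,0,0]],[[0,0,0],[0,0,0]],[[0,0,0],[0,0,0]]]'

```text
time: 10.1
tool_pos: [0.4624, 0.2698, 0.071]
tool_rot: [-3.142, 0.0, -0.0]
contact_force: [0.6, -0.2, -1.0]
opening: 0.0434
grip_force: 25.0
```

```bash
python3 - <<'E'
from h import *
s=robot.observe();print(s['tool_pos'],s['contact_force'],s['opening'])
im,d=grab('side');cv2.imwrite('pics/s2.png',cv2.resize(im[150:300,210:410],None,fx=3.5,fy=3.5,interpolation=2))
E
```

```text
[0.46236119 0.26976719 0.07102149] [ 0.57519683 -0.23693701 -0.95753793] 0.04335314473496268
```

View pics/s2.png

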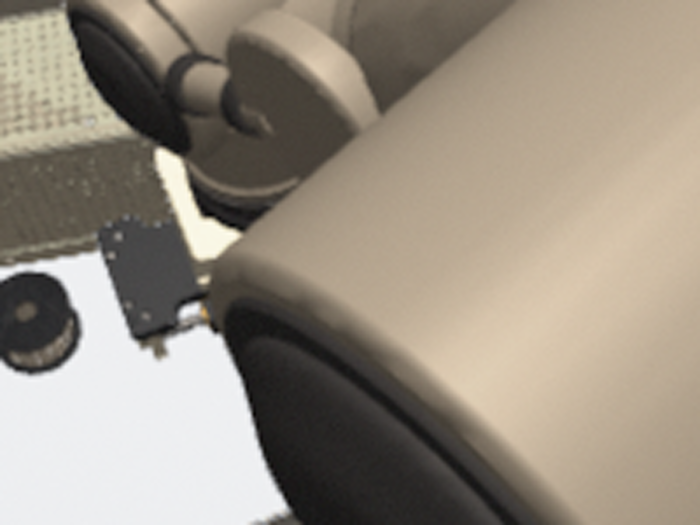

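The arm hides the disc, but the picture confirms it has left the bench. I'll lower it and watch the force.

Call:
send_rows --plan '[[[0,0,0.5],[0,0,0]],[[0,0,0.4],[0,0,0]],[[0,0,0.2],[0,0,0]],[[0,0,0],[0,0,0]],[[0,0,0.06],[0,0,0]],[[0,0,0.06],[0,0,0]],[[0,0,0.06],[0,0,0]],[[0,0,0.06],[0,0,0]],[[0,0,0],[0,0,0]],[[0,0,0],[0,0,0]]]'

```text
time: 11.4
tool_pos: [0.4625, 0.2699, 0.0377]
tool_rot: [3.142, -0.0, 0.0]
contact_force: [-0.0, 1.7, -2.7]
opening: 0.043
grip_force: 25.0
```

Call:
send_rows --plan '[[[0,0,0.04],[0,0,0]],[[0,0,0.04],[0,0,0]],[[0,0,0.04],[0,0,0]],[[0,0,0],[0,0,0]],[[0,0,0],[0,0,0]],[[0,0,0],[0,0,0]],[[0,0,0],[0,0,0]],[[0,0,0],[0,0,0]],[[0,0,0],[0,0,0]],[[0,0,0],[0,0,0]]]'

```text
time: 12.65
tool_pos: [0.4625, 0.2699, 0.0347]
tool_rot: [3.142, 0.0, 0.0]
contact_force: [-0.0, 0.2, -2.2]
opening: 0.0429
grip_force: 25.0
```

It has gone 4 mm below the rim with no upward reaction, so it is in the cavity.

Call:
send_rows --plan '[[[0,0,0.04],[0,0,0]],[[0,0,0.04],[0,0,0]],[[0,0,0.03],[0,0,0]],[[0,0,0],[0,0,0]],[[0,0,0],[0,0,0]],[[0,0,0],[0,0,0]],[[0,0,0],[0,0,0]],[[0,0,0],[0,0,0]],[[0,0,0],[0,0,0]],[[0,0,0],[0,0,0]]]'

```text
time: 13.9
tool_pos: [0.4626, 0.2699, 0.0319]
tool_rot: [3.142, -0.0, 0.0]
contact_force: [-0.1, 0.7, -3.0]
opening: 0.043
grip_force: 25.0
```

Call:
send_rows --plan '[[[0,0,0],[0,0,0]],[[0,0,0],[0,0,0]],[[0,0,0],[0,0,0]],[[0,0,0],[0,0,0]],[[0,0,0],[0,0,0]],[[0,0,0],[0,0,0]],[[0,0,0],[0,0,0]],[[0,0,0],[0,0,0]],[[0,0,0],[0,0,0]],[[0,0,0],[0,0,0]]]' --gripper 0.5

```text
time: 15.15
tool_pos: [0.4625, 0.2699, 0.0319]
tool_rot: [3.142, -0.0, 0.0]
contact_force: [0.4, -0.8, -0.6]
opening: 0.0688
grip_force: 0.0
```

Call:
send_rows --plan '[[[0,0,-0.6],[0,0,0]],[[0,0,-1],[0,0,0]],[[0,0,-1],[0,0,0]],[[0,0,-1],[0,0,0]],[[0,0,-0.9],[0,0,0]],[[-0.1,1,0],[0,0,0]],[[-0.1,1,0],[0,0,0]],[[-0.1,1,0],[0,0,0]],[[-0.1,1,0],[0,0,0]],[[-0.1,1,0],[0,0,0]]]'

```text
time: 16.4
tool_pos: [0.4501, 0.1442, 0.1456]
tool_rot: [-3.142, -0.001, 0.0]
contact_force: [0.3, -0.5, 0.5]
opening: 0.0689
grip_force: 0.0
```

Call:
send_rows --plan '[[[-0.1,1,0],[0,0,0]],[[-0.1,1,0],[0,0,0]],[[0,0.9,0],[0,0,0]],[[0,0,0],[0,0,0]],[[0,0,0],[0,0,0]],[[0,0,0],[0,0,0]],[[0,0,0],[0,0,0]],[[0,0,0],[0,0,0]],[[0,0,0],[0,0,0]],[[0,0,0],[0,0,0]]]' --gripper -1

```text
time: 17.65
tool_pos: [0.4451, 0.0725, 0.1444]
tool_rot: [3.142, 0.0, 0.0]
contact_force: [0.2, 0.4, -1.0]
opening: 0.0004
grip_force: 0.0
```

```bash
python3 - <<'E'
from h import *
for n in('top','side'):
    im,d=grab(n); W=cloud(n,d).reshape(-1,3); W=W[~np.isnan(W[:,0])]
    near=(abs(W[:,0]-.462)<.035)&(abs(W[:,1]-.27)<.032)
    Q=W[near&(W[:,2]>.0375)&(W[:,2]<.055)]; print(n,len(Q),np.round([Q.mean(0),Q.std(0),Q.min(0),Q.max(0)],4) if len(Q) else '')
    if len(Q)>50:
        c=np.linalg.lstsq(np.c_[Q[:,:2],np.ones(len(Q))],Q[:,2],rcond=None)[0];print('tilt',c[:2])
a=np.load('pics/top.npz')['im'];cv2.imwrite('pics/t3.png',cv2.resize(a[170:290,185:395],None,fx=3.8,fy=3.8,interpolation=2))
E
```

```text
top 342 [[0.4631 0.2706 0.0423]
 [0.011  0.0109 0.0017]
 [0.4421 0.2502 0.0378]
 [0.484  0.2926 0.0471]]
tilt [-0.00738421  0.00733173]
side 248 [[0.4608 0.27   0.0403]
 [0.0111 0.0107 0.0014]
 [0.4396 0.2489 0.0375]
 [0.4835 0.2908 0.0457]]
tilt [-0.01166402  0.00970133]
```

View pics/t3.png

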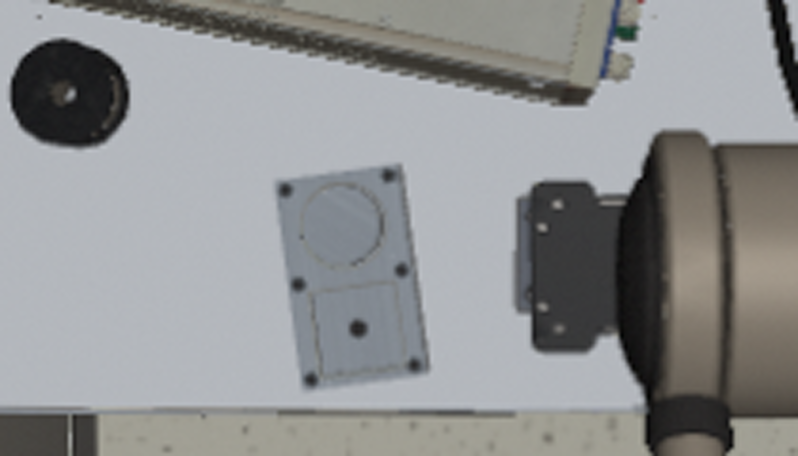

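The disc sits flat in the round cavity at crop (342,225), with its top at about 41 mm and almost no tilt. The other things haven't moved, and the gripper is over the lever. Now for the paddle.

Call:
send_rows --plan '[[[0,0,0.6],[0,0,0]],[[0,0,0.8],[0,0,0]],[[0,0,0.4],[0,0,0]],[[0,0,0.2],[0,0,0]],[[0,0,0.2],[0,0,0]],[[0,0,0.15],[0,0,0]],[[0,0,0.15],[0,0,0]],[[0,0,0],[0,0,0]],[[0,0,0],[0,0,0]],[[0,0,0],[0,0,0]]]'

```text
time: 19.0
tool_pos: [0.4456, 0.0723, 0.0823]
tool_rot: [3.141, -0.001, 0.0]
contact_force: [2.1, -2.5, 4.6]
opening: 0.0002
grip_force: 2.0
```

Call:
send_rows --plan '[[[0,0,0.1],[0,0,0]],[[0,0,0.1],[0,0,0]],[[0,0,0.1],[0,0,0]],[[0,0,0.1],[0,0,0]],[[0,0,0.1],[0,0,0]],[[0,0,0.1],[0,0,0]],[[0,0,0],[0,0,0]],[[0,0,0],[0,0,0]],[[0,0,0],[0,0,0]],[[0,0,0],[0,0,0]]]'

```text
time: 20.25
tool_pos: [0.4453, 0.072, 0.0671]
tool_rot: [3.141, -0.0, 0.001]
contact_force: [0.4, -5.7, 6.3]
opening: 0.0002
grip_force: 3.2
```

```bash
python3 - <<'E'
from h import *
for n in('top','side'):
    im,d=grab(n); W=cloud(n,d).reshape(-1,3); W=W[~np.isnan(W[:,0])]
    for y in np.arange(.04,.16,.01):
        q=W[(abs(W[:,1]-y)<.005)&(abs(W[:,0]-.445)<.03)&(W[:,2]>.03)&(W[:,2]<.1)]
        if len(q):print(n,'y%.2f'%y,len(q),'z max %.3f med %.3f'%(q[:,2].max(),np.median(q[:,2])))
for i in range(4):
    s=robot.observe();print(s['tool_pos'],s['contact_force'],s['torque']); read_camera('top')
E
```

```text
side y0.05 15 z max 0.069 med 0.065
side y0.06 24 z max 0.075 med 0.066
side y0.07 27 z max 0.079 med 0.066
side y0.08 32 z max 0.077 med 0.066
side y0.09 41 z max 0.092 med 0.065
side y0.10 33 z max 0.092 med 0.065
side y0.11 66 z max 0.094 med 0.065
side y0.12 65 z max 0.094 med 0.064
side y0.13 12 z max 0.066 med 0.062
side y0.14 42 z max 0.075 med 0.063
side y0.15 99 z max 0.076 med 0.068
[0.44526106 0.07195146 0.067118  ] [-0.32347997 -5.31231814  6.62558151] [-0.89116331 -0.00616312  0.01714628]
[0.44525677 0.0719628  0.06712962] [ 0.46040513 -4.48608669  6.15223754] [-0.88973263 -0.02771079 -0.01612079]
[0.4452458  0.07196879 0.06712184] [-0.01718212 -5.13767088  6.46018451] [-0.90709837 -0.02971081  0.02144695]
[0.44525962 0.07196849 0.06712565] [ 0.74162111 -5.05655018  6.08103339] [-0.87031287 -0.01255404  0.02138531]
```

The paddle and arm read level at 66 mm, and the push is about 6.3 N as expected for mid-travel, so I'm handing in.

```bash
python3 -c "
from cell import robot
print(robot.hand_in())"
```

```text
the job is handed in; nothing more can be done
None
```

I seated the round blank flat in the round cavity and let go of it, then handed in at about 20 s with the lever held level at mid-travel under about 6 N; the hand-in returned no verdict.

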